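# Park the bottle carrier in its bay and shut the restraint bar

### The job

Park the heavy blue bottle carrier in the steel bottle bay: push it smoothly, low down on the side that faces away from the bay so that it slides without tipping, until it is fully home against the two rubber stops. Then push the restraint bar shut across the front of it, so that the carrier cannot slide out, and move clear. Do not grasp or lift anything, keep off the bottles and the carrying handle, and leave the other things on the bench where they are.

Things in the scene. Friction and masses are not known exactly. Their poses are not given: they have to be found in the camera images.
- carrier: bottle carrier: open blue plastic box, 98 mm deep (x) by 194 mm wide (y), walls 65 mm high, holding two loose 176 mm bottles side by side along y; a steel bail handle rises from its short ends to a black grip 212 mm up. About 0.9 kg in all; friction on the bench about 0.6. Origin: centre of its underside, on the bench. x points away from the side to be pushed, roughly towards the bay, z up.
- carrier_push (a point): point low on the middle of the carrier's long face that looks away from the bay (the plane x = -49 mm of the carrier), 20 mm above the bench; same axes as the carrier. The face is flat and upright, 194 mm wide. Pushed above about 60 mm the carrier may tip; its centre of mass is about 75 mm up.
- bay: bottle bay: low three-sided steel frame fixed to the bench, without a floor, its mouth facing the carrier. Origin: on the bench, where the carrier's origin lies when it is fully home (axes then parallel). x points in, y left. Walls 40 mm high, 208 mm apart, from x = 15 to 58 mm; from there low 24 mm lead-ins flare out to posts at x = -68, y = +-126.5 mm (46 mm high with hub and catch). Back plate 52 mm high.
- stops (a point): middle between the two rubber stops on the bay's back plate, 24 mm up, at bay x = 49 mm: the carrier's far face rests on both when fully home. Axes as the bay.
- bar (a joint): angle of the bay's steel restraint bar, rad: 0 = shut (hard stop), straight across the mouth, its red end at the dark catch plate on the left post; grows as it swings out and away to the right, 2.5 at most. Hinge: the right post, bay x = -68, y = -126.5 mm. At angle q it points along (-sin q, cos q) in bay x, y. Slight friction (under 1 N at its middle), stays where left.
- bar_mid (a point): point on the axis of the restraint bar, 100 mm from the hinge axis, 34 mm above the bench. y runs along the bar, away from the hinge; x is the side that faces the carrier when shut (when shut it clears the parked carrier by 13 mm). The bar is round, 12 mm thick, 270 mm long; its last 34 mm are the red end, 16 mm thick.
- handle: the carrier's fixed bail handle, not to be touched: a steel rod 8 mm thick, upright at the middle of both short ends of the carrier (carrier x = 0, y = +-94 mm) and level between them 212 mm up, where a black grip 18 mm thick and 100 mm long sits on it. Origin and axes as the carrier.
- bottle_left: left one of the two bottles in the carrier, clear with milky contents and a blue cap, 86 mm across, 176 mm high; origin at the centre of its underside, 8 mm above the bench. z along the bottle, up.
- bottle_right: right one of the two bottles in the carrier, like the left one.
- timer: Bystander, not to be disturbed: lab timer, white, 68 x 68 x 18 mm, lying flat. Origin at the centre of its underside.
- dish_2: Bystander, not to be disturbed: upper of two clear petri dishes stacked on each other, 59 mm across, 16 mm high each. Origin at the centre of its underside.
- tip_box: Bystander, not to be disturbed: pipette tip box with clear lid, green tips and black base, 92 x 126 x 87 mm. Origin at the centre of its underside.
- buffer: Bystander, not to be disturbed: small white screw-cap bottle, 45 mm across, 88 mm high. Origin at the centre of its underside.
- marker: Bystander, not to be disturbed: white marker pen with red cap, 134 mm long, 11 mm thick. Origin at the centre of its underside.
- tape: Bystander, not to be disturbed: roll of orange tape lying flat, 62 mm across, 14 mm high. Origin at the centre of its underside.
- tweezers: Bystander, not to be disturbed: steel forceps lying flat, 125 mm long, 6 mm high. Origin at the centre of its underside.
There are look-alikes about, which are no part of the job. Leave any pink, red or turquoise look-alike of the bottle_right alone.

How it is judged:
By the outcome, as a careful person would: the job done as asked, in the order asked, and still so for the second after the job is handed in, with the robot touching nothing.
It also fails if it takes over 72 s, if anything falls off the work surface, if the arm or the gripper's body presses on something with over 40 N, if the wrist force passes 120 N, or if a joint passes its speed limit or range.

### The arm

A 6-joint arm with a two-finger parallel gripper is mounted at the origin on a cart in front of the work surface, level with it; the furniture and walls round the work are solid. World frame = base frame: x ahead of the robot, y to its left, z up, the work surface at z = 0. Lengths are in m, angles in rad, forces in N, time in s.
With the tool pointing down it reaches from about 0.375 to 0.9 m from the base axis. Payload 3.1 kg.
Tool frame: the origin (TCP) lies where the fingers leave the gripper's body, on its centre line; the fingertips stand 73 mm ahead of it and the grasp point (between the pads) lies 54 mm ahead of it; z points along the fingers, y is the line along which they close (so a half turn about z gives the same grasp; the last joint's range is limited). The gripper opens to 85 mm and grips with 20 to 120 N. Pads are 22 mm wide; open, the fingers measure 114 mm over their backs; the gripper's body (76 mm by 85 mm) begins 54 mm behind the grasp point. The pads swing forward as they close: fully open they stand 13 mm farther back than shut.
Start: joints at [-1.317, 0.527, 1.433, -0, 1.181, -0.178], TCP at [0.262, -0.567, 0.304] pointing down, gripper open.
Joint ranges: [-3.08, 3.08], [-0.75, 2.2], [0.22, 2.44], [-1.43, 4.57], [0, 2.65], [-2.85, 2.85]. Speed limits (rad/s): [2.79, 2.79, 3.14, 3.14, 3.14, 3.14].

### API

Orientations are given as a unit quaternion [x, y, z, w].
In Python, from station import manip gives the robot as it stands.
- The arm moves only by the shell command python3 -m crank 'ROWS' [FORCE]. ROWS is JSON, a list of rows, each an object with "dp": the shift along the tool's x, y, z normalised to -1 to 1, where 1 is 50 cm, a list of three; "delta_rot": the turn, a rotation vector about the tool's x, y, z normalised to -1 to 1, where 1 is 2 pi rad, a list of three; "fingers": the opening, from -1 (shut) to 1 (fully open). A call has 1 to 12 rows; each row shifts and turns the commanded pose from where the row before left it, along the tool's axes as they then stand; what a row does not reach is not made up. A row lasts 1/12 s, in which the tool goes at most 41.7 mm and 7.16 degrees, less where a joint would pass 70% of its speed; a pose out of reach is approached as far as the arm can. A call with a number of a shift or a turn outside -1 to 1 is refused whole. A call with a gripper value outside its range is refused whole. The fingers move at their own pace and stop on an object; FORCE is the grip in N (left out, the last holds). Time passes only in rows, so rows that do not move let the fingers close. It gives the time, the measured TCP pose, the force, the opening and the grip force at its end, in the units of the state.
- manip.sense(): the state, without advancing time (a new reading comes with each control period).
- manip.snapshot(name): name is "side" or "top" or "wrist"; returns (picture, depth): 400x640x3 uint8, red, green, blue; 400x640 float32, m along the optical axis (not along the pixel's ray), 0 where there is no reading.
- manip.camera_model(name): a dict with "fx", "fy", "cx", "cy" (pixels), "origin" and "attitude" of the camera in the world. Camera axes: x right, y up, looking along -z (the intrinsics and any distortion apply to the point x, -y, -z); pixel columns grow to the right and rows downward; lengths in m; the calibration is good to about 2 mm. A picture is of the moment at which its call begins: read the wrist's pose just before it. camera_model takes no time and is no camera call; for the wrist camera it gives the pose at the moment of the call.
- manip.sign_off(): hands the job in; it is judged then, once.
The state is a dict: "t": time; "q": joint angles; "qd": joint speeds; "tau": joint torques, N m; "tcp_pos": TCP position; "tool_rot": TCP orientation; "force": force on the tool from outside, world axes, zero at the start; "ft_torque": the same for the moment, N m; "finger_gap": opening from 0.0 (shut) to 1.0 (fully open); "gripper_force": force on a finger pad.
Only numpy, scipy, OpenCV 4.12 (cv2) and the standard library are available. Lean on these libraries where they do the work, as an engineer would, in place of code of your own. Each camera call takes 0.05 s, during which the arm holds its last target. There are 200 camera calls.

## Working session

There is one attempt and no reset: what is moved stays moved. The work goes in short steps, Python scripts to look and compute and a shell command to move; the robot and the scene stay as the last step left them, time stands still between calls to the robot, and variables do not carry over. Pictures are saved under pics/ and viewed, at most 10 in all, crops included, and the job is handed in when it is done.

```bash
mkdir -p pics; ls; python3 - <<'E'
from station import manip
import cv2,numpy as np
s=manip.sense(); print(s)
for n in ("top","side"):
    p,d=manip.snapshot(n); cv2.imwrite(f"pics/{n}0.png",p[:,:,::-1]); np.savez(f"pics/{n}0.npz",p=p,d=d); print(n,manip.camera_model(n))
E
```

```text
pics
{'t': 0.0, 'q': array([-1.31649517e+00,  5.28472396e-01,  1.43392248e+00,  1.32424270e-05,
        1.18140909e+00, -1.78510431e-01]), 'qd': array([ 0.0010785 , -0.00024718,  0.00116032,  0.0014693 , -0.00076113,
        0.00193443]), 'tau': array([-4.95122492e-05, -4.42349732e+01, -1.78027457e+01, -3.12251022e-04,
        8.49163014e-03, -3.34483950e-06]), 'tcp_pos': array([ 0.26201774, -0.56679589,  0.30292321]), 'tool_rot': array([ 9.76675450e-01,  2.14718053e-01, -3.57707511e-05, -1.10509220e-03]), 'force': array([-0.09609955,  0.61412979,  0.48808985]), 'ft_torque': array([ 0.00795835, -0.04428077, -0.00284655]), 'gripper_force': 0.0, 'finger_gap': 0.9980432830509322}
top {'fx': 361.29068211748586, 'fy': 361.29068211748586, 'cx': 322.77584655955565, 'cy': 203.06289107397922, 'origin': array([ 0.33918994, -0.14812935,  1.2291575 ]), 'attitude': array([-0.0736498 ,  0.07176725,  0.71588397, -0.69060503])}
side {'fx': 393.1274726713544, 'fy': 393.1274726713544, 'cx': 318.66088206990094, 'cy': 200.07481049188516, 'origin': array([ 0.26365979, -0.94310008,  1.12863243]), 'attitude': array([ 0.32168162, -0.0646532 , -0.17635953,  0.92802921])}
```

View pics/top0.png

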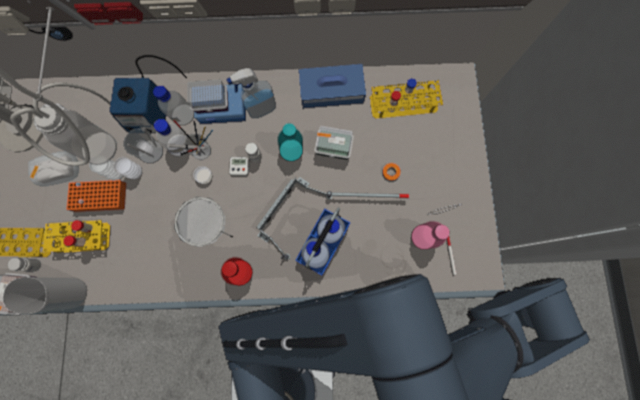

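View pics/side0.png

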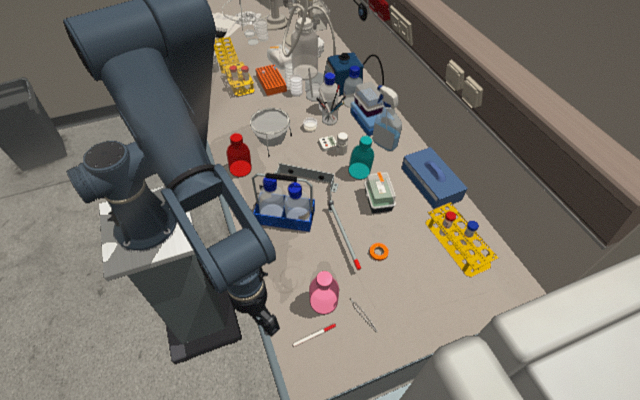

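Top view: the blue carrier with two blue-capped bottles is at (323,243) and the bay's back plate is around (278,205). The right post is at about (329,194) and the left post at about (285,258). The bar runs from (329,194) to its red end at (407,197). Possible confusions are the pink bottle (430,235), red bottle (236,271), turquoise bottle (290,142) and the blue lidded box (332,85); only (323,243) is an open box with two bottles and a bail. I'll measure it and check with one close crop.

```bash
cat > h.py <<'E'
import numpy as np,cv2
from scipy.spatial.transform import Rotation as R
def rays(c,uv):
    uv=np.atleast_2d(np.asarray(uv,float)); 
    d=np.c_[(uv[:,0]-c['cx'])/c['fx'],-(uv[:,1]-c['cy'])/c['fy'],-np.ones(len(uv))]
    return R.from_quat(c['attitude']).apply(d)
def plane(c,uv,z):
    r=rays(c,uv); o=np.array(c['origin']); return o+r*((z-o[2])/r[:,2])[:,None]
def cloud(c,d):
    v,u=np.mgrid[:d.shape[0],:d.shape[1]]
    return (np.array(c['origin'])+rays(c,np.c_[u.ravel(),v.ravel()])*d.ravel()[:,None]).reshape(*d.shape,3)
E
python3 - <<'E'
from h import *
from station import manip
c=manip.camera_model("top"); f=np.load("pics/top0.npz"); p=f['p'];d=f['d']
P=cloud(c,d)
hsv=cv2.cvtColor(p,cv2.COLOR_RGB2HSV)
roi=np.zeros(d.shape,bool); roi[170:285,225:420]=1
print("bench z",np.median(P[200:240,380:400,2]))
blue=(hsv[...,0]>105)&(hsv[...,0]<130)&(hsv[...,1]>120)&roi
ok=blue&(d>0)&(P[...,2]>.03)&(P[...,2]<.085)
q=P[ok]; print(len(q),np.percentile(q[:,2],[5,50,95])); print("rect",cv2.minAreaRect(q[:,:2].astype(np.float32)))
n,l,st,ce=cv2.connectedComponentsWithStats((blue).astype(np.uint8))
for i in range(1,n):
    if st[i,4]>8: print("blue",st[i],ce[i],np.median(P[l==i],0))
red=((hsv[...,0]<8)|(hsv[...,0]>172))&(hsv[...,1]>130)&roi; red[:, :395]=0
v,u=np.nonzero(red); print("red",len(u),u.mean(),v.mean(),plane(c,[u.mean(),v.mean()],.034))
print("hinge,catch px guess",plane(c,[[329,194],[285,258]],.046))
# bay points, by depth
b=roi&(d>0)&(P[...,2]>.03)&(P[...,2]<.065)&~blue&(hsv[...,1]<70)
im=np.zeros(d.shape,np.uint8); im[b]=255
big=cv2.resize(p[165:290,215:425,::-1],None,fx=3.8,fy=3.8,interpolation=cv2.INTER_CUBIC)
cv2.imwrite("pics/crop1.png",big)
E
```

```text
bench z -0.001206479129702287
216 [0.03693258 0.06203873 0.0676831 ]
rect ((0.45727187395095825, -0.1450921595096588), (0.09711684286594391, 0.19198687374591827), 58.96067810058594)
blue [308 209  24  31 132] [317.81060606 225.43939394] [ 0.5019548  -0.12381148  0.04341693]
blue [329 219  10  14  94] [334.         226.45744681] [ 0.48545096 -0.17975255  0.18224321]
blue [310 218  40  57 254] [331.38976378 250.22834646] [ 0.43336239 -0.17113852  0.016566  ]
blue [306 241  11  14  83] [310.44578313 246.63855422] [ 0.43004299 -0.10792233  0.18229705]
blue [315 247   5   9  22] [317.5        251.27272727] [ 0.41476979 -0.13037115  0.18366472]
blue [296 252   9  13  57] [300.01754386 259.12280702] [ 0.40343513 -0.06672379  0.0099938 ]
red 34 403.7647058823529 195.5 [[ 0.60509542 -0.42463493  0.034     ]]
hinge,catch px guess [[ 0.61681343 -0.17138772  0.046     ]
 [ 0.40896225 -0.02045598  0.046     ]]
```

View pics/crop1.png

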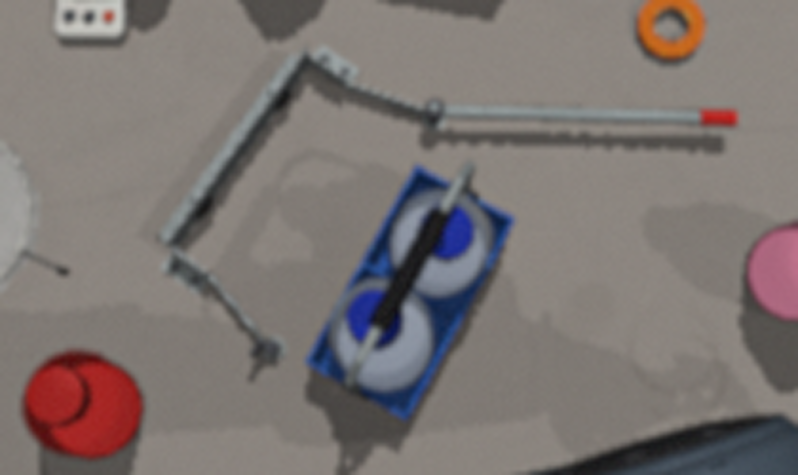

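The crop confirms the choice: an open blue box with two bottles and a bail, measured at 97 x 192 mm. The bay posts are at crop (432,110) and (266,350), 255 mm apart against 253 given. Next I'll refine the bay pose and list the obstacles.

```bash
python3 - <<'E'
from h import *
from station import manip
c=manip.camera_model("top"); f=np.load("pics/top0.npz"); p=f['p'];d=f['d']; P=cloud(c,d)
k=lambda x,y:(215+x/3.8,165+y/3.8)
posts=plane(c,[k(432,108),k(266,350)],.046)[:,:2]
plate=plane(c,[k(303,55),k(170,240)],.052)[:,:2]
print(posts,plate,np.linalg.norm(plate[0]-plate[1]))
def ang(a,b): v=b-a; return np.degrees(np.arctan2(v[1],v[0]))-90
print("yaw posts",ang(*posts),"plate",ang(*plate))
for yaw in (ang(*posts),ang(*plate)):
    X=np.array([np.cos(np.radians(yaw)),np.sin(np.radians(yaw))]);Y=np.array([-X[1],X[0]])
    o=posts.mean(0)+.068*X; print("origin",o)
    to=lambda w:np.c_[(w-o)@X,(w-o)@Y]
    print("plate in bay",to(plate),"carrier",to(np.array([[.4573,-.1451]])))
    B=P[...,:2]@np.c_[X,Y]-o@np.c_[X,Y]
    m=(P[...,2]>.03)&(P[...,2]<.06)&(d>0)&(abs(B[...,1])<.09)&(abs(B[...,0]-.06)<.04)
    print("plate depth pts",m.sum(),np.percentile(B[m][:,0],[5,50,95]), np.polyfit(B[m][:,1],B[m][:,0],1))
# steel line from side cam depth too
cs=manip.camera_model("side"); g=np.load("pics/side0.npz"); Q=cloud(cs,g['d'])
B=Q[...,:2]@np.c_[X,Y]-o@np.c_[X,Y]
m=(Q[...,2]>.035)&(Q[...,2]<.06)&(g['d']>0)&(abs(B[...,1])<.09)&(abs(B[...,0]-.06)<.04)
print("side plate",m.sum(),np.percentile(B[m][:,0],[5,50,95]),np.polyfit(B[m][:,1],B[m][:,0],1))
hs=cv2.cvtColor(g['p'],cv2.COLOR_RGB2HSV); bl=(hs[...,0]>105)&(hs[...,0]<130)&(hs[...,1]>120)
bl[:, :245]=0;bl[:,325:]=0;bl[:170]=0;bl[240:]=0
q=Q[bl&(Q[...,2]>.005)&(Q[...,2]<.075)]; print("side carrier rect",cv2.minAreaRect(q[:,:2].astype(np.float32)),len(q))
for n,uv,z in (("pink",(430,237),.1),("red",(236,271),.1),("marker",(452,257),.01),("tape",(391,172),.01),("tweez",(444,210),.0)): print(n,plane(c,uv,z))
E
```

```text
[[ 0.61885106 -0.17040384]
 [ 0.4118386  -0.02049596]] [[ 0.66998923 -0.05762869]
 [ 0.5086342   0.06053123]] 0.19999303159846937
yaw posts 54.08985771845536 plate 53.78476607498462
origin [ 0.5552279  -0.04037413]
plate in bay [[ 0.0533342  -0.10306962]
 [ 0.05439913  0.09692058]] carrier [[-0.1422577   0.01789214]]
plate depth pts 130 [0.0528222  0.05683545 0.05900271] [0.00701531 0.05661032]
origin [ 0.5555206  -0.04058728]
plate in bay [[ 0.05388131 -0.10242207]
 [ 0.05388131  0.09757096]] carrier [[-0.14235192  0.01749647]]
plate depth pts 130 [0.05280595 0.05667981 0.05911082] [0.00169586 0.05660741]
side plate 170 [0.05079566 0.05504895 0.05864907] [0.00377174 0.05488667]
side carrier rect ((0.4995545744895935, -0.09086781740188599), (0.2467041015625, 0.19520844519138336), 56.4932746887207) 644
pink [[ 0.45461747 -0.48040897  0.1       ]]
red [[0.37154388 0.12503595 0.1       ]]
marker [[ 0.39452751 -0.57368907  0.01      ]]
tape [[ 0.69642269 -0.39237768  0.01      ]]
tweez [[ 0.55628613 -0.56702887  0.        ]]
```

```bash
cat >> h.py <<'E'
YAW=np.radians(53.9); O=np.array([.5553,-.0405])
BX=np.array([np.cos(YAW),np.sin(YAW)]); BY=np.array([-BX[1],BX[0]])
def tobay(p): p=np.asarray(p)[...,:2]-O; return np.stack([p@BX,p@BY],-1)
def tow(b,z): return np.r_[O+b[0]*BX+b[1]*BY,z]
def need(target,s):
    "normalised dp in present tool axes"
    return np.round(R.from_quat(s['tool_rot']).inv().apply(np.asarray(target)-s['tcp_pos'])/.5,4)
def show(s):
    M=R.from_quat(s['tool_rot']).as_matrix()
    print("t",round(s['t'],2),"tcp",s['tcp_pos'].round(4),"bay",tobay(s['tcp_pos']).round(4),"yaw",np.degrees(np.arctan2(-M[0,1]*-1,-M[1,1])).round(2),"tilt",np.degrees(np.arctan2(np.hypot(*M[:2,2]),-M[2,2])).round(2),"z",M[:,2].round(3),"F",s['force'].round(1),"q",s['q'].round(2),"gap",round(s['finger_gap'],2))
E
python3 -m crank '[{"dp":[0,0,0],"delta_rot":[0,0,-0.019],"fingers":1},{"dp":[0,0,0],"delta_rot":[0,0,-0.019],"fingers":1},{"dp":[0,0,0],"delta_rot":[0,0,-0.019],"fingers":1},{"dp":[0,0,0],"delta_rot":[0,0,-0.019],"fingers":1},{"dp":[0,0,0],"delta_rot":[0,0,-0.019],"fingers":1},{"dp":[0,0,0],"delta_rot":[0,0.0185,0],"fingers":1},{"dp":[0,0,0],"delta_rot":[0,0.0185,0],"fingers":1},{"dp":[0,0,0],"delta_rot":[0,0.0185,0],"fingers":1},{"dp":[0,0,0],"delta_rot":[0,0.0185,0],"fingers":1},{"dp":[0,0,0],"delta_rot":[0,0.0185,0],"fingers":1},{"dp":[0,0,0],"delta_rot":[0,0.0185,0],"fingers":1},{"dp":[0,0,0],"delta_rot":[0,0,0],"fingers":1}]'
python3 -c "
from h import *; from station import manip
s=manip.sense(); show(s); print(need([.385,-.265,.25],s),need([.392,-.253,.075],s))"
```

```text
t: 1.1
tcp_pos: [0.2603, -0.5686, 0.3007]
tool_rot: [0.818, 0.461, 0.299, -0.17]
force: [-0.6, 0.1, 0.1]
finger_gap: 0.996
gripper_force: 0.0
t 1.1 tcp [ 0.2603 -0.5686  0.3007] bay [-0.6005 -0.0728] yaw 58.82 tilt 40.24 z [ 0.332  0.554 -0.763] F [-0.6  0.1  0.1] q [-1.46  0.71  1.23  0.41  1.78 -0.95] gap 1.0
[ 0.4294 -0.1006  0.4966] [ 0.2245 -0.0999  0.7817]
```

```bash
python3 -m crank '[{"dp":[0.039,-0.009,0.045],"delta_rot":[0,0,0],"fingers":1},{"dp":[0.039,-0.009,0.045],"delta_rot":[0,0,0],"fingers":1},{"dp":[0.039,-0.009,0.045],"delta_rot":[0,0,0],"fingers":1},{"dp":[0.039,-0.009,0.045],"delta_rot":[0,0,0],"fingers":1},{"dp":[0.039,-0.009,0.045],"delta_rot":[0,0,0],"fingers":1},{"dp":[0.039,-0.009,0.045],"delta_rot":[0,0,0],"fingers":1},{"dp":[0.039,-0.009,0.045],"delta_rot":[0,0,0],"fingers":1},{"dp":[0.039,-0.009,0.045],"delta_rot":[0,0,0],"fingers":1},{"dp":[0.039,-0.009,0.045],"delta_rot":[0,0,0],"fingers":1},{"dp":[0.039,-0.009,0.045],"delta_rot":[0,0,0],"fingers":1},{"dp":[0.039,-0.009,0.045],"delta_rot":[0,0,0],"fingers":1},{"dp":[0,0,0],"delta_rot":[0,0,0],"fingers":1}]'
python3 -c "
from h import *; from station import manip
s=manip.sense(); show(s); print(need([.392,-.253,.075],s))"
```

```text
t: 2.1
tcp_pos: [0.386, -0.2578, 0.2519]
tool_rot: [0.817, 0.464, 0.297, -0.172]
force: [-0.7, -0.3, -0.1]
finger_gap: 1.0
gripper_force: 0.0
t 2.1 tcp [ 0.386  -0.2578  0.2519] bay [-0.2753  0.0088] yaw 59.36 tilt 40.09 z [ 0.325  0.556 -0.765] F [-0.7 -0.3 -0.1] q [-1.11  0.52  1.86  0.6   1.26 -0.91] gap 1.0
[-0.2168  0.0073  0.2798]
```

```bash
python3 -m crank '[{"dp":[-0.027,0.001,0.035],"delta_rot":[0,0,0],"fingers":1},{"dp":[-0.027,0.001,0.035],"delta_rot":[0,0,0],"fingers":1},{"dp":[-0.027,0.001,0.035],"delta_rot":[0,0,0],"fingers":1},{"dp":[-0.027,0.001,0.035],"delta_rot":[0,0,0],"fingers":1},{"dp":[-0.027,0.001,0.035],"delta_rot":[0,0,0],"fingers":1},{"dp":[-0.027,0.001,0.035],"delta_rot":[0,0,0],"fingers":1},{"dp":[-0.027,0.001,0.035],"delta_rot":[0,0,0],"fingers":1},{"dp":[-0.027,0.001,0.035],"delta_rot":[0,0,0],"fingers":1},{"dp":[0,0,0],"delta_rot":[0,0,0],"fingers":1},{"dp":[0,0,0],"delta_rot":[0,0,0],"fingers":1}]'
python3 -c "
from h import *; from station import manip
s=manip.sense(); show(s); print(need([.392,-.253,.075],s))
a,_=manip.snapshot('side'); w,_=manip.snapshot('wrist')
cv2.imwrite('pics/a.png',np.hstack([cv2.resize(a[120:320,200:400,::-1],(400,400)),cv2.resize(w[:,:,::-1],(400,250)) if 0 else cv2.copyMakeBorder(cv2.resize(w[:,:,::-1],(400,250)),0,150,0,0,0)]))"
```

```text
t: 2.93
tcp_pos: [0.3932, -0.2604, 0.075]
tool_rot: [0.818, 0.463, 0.297, -0.169]
force: [0.8, 0.2, 0.2]
finger_gap: 1.0
gripper_force: 0.0
t 2.93 tcp [ 0.3932 -0.2604  0.075 ] bay [-0.2732  0.0014] yaw 59.05 tilt 39.95 z [ 0.329  0.551 -0.767] F [0.8 0.2 0.2] q [-1.1   0.87  1.9   0.74  0.94 -1.18] gap 1.0
[ 0.0088 -0.0098  0.0073]
```

View pics/a.png

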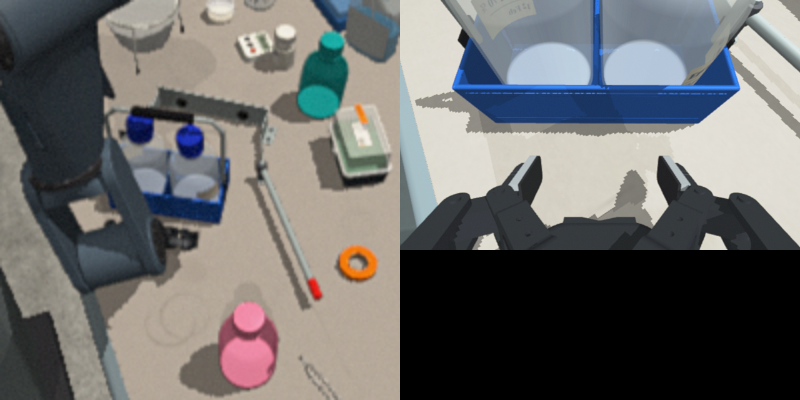

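The wrist view shows the fingers square to the long face and centred on the divider (pixel 599), with the face about 35 mm ahead. I'll creep in to contact.

```bash
python3 -m crank '[{"dp":[0.006,0.0007,0.005],"delta_rot":[0,0,0],"fingers":1},{"dp":[0.006,0.0007,0.005],"delta_rot":[0,0,0],"fingers":1},{"dp":[0.006,0.0007,0.005],"delta_rot":[0,0,0],"fingers":1},{"dp":[0.006,0.0007,0.005],"delta_rot":[0,0,0],"fingers":1},{"dp":[0.006,0.0007,0.005],"delta_rot":[0,0,0],"fingers":1},{"dp":[0.006,0.0007,0.005],"delta_rot":[0,0,0],"fingers":1},{"dp":[0.006,0.0007,0.005],"delta_rot":[0,0,0],"fingers":1},{"dp":[0.006,0.0007,0.005],"delta_rot":[0,0,0],"fingers":1},{"dp":[0.006,0.0007,0.005],"delta_rot":[0,0,0],"fingers":1},{"dp":[0.006,0.0007,0.005],"delta_rot":[0,0,0],"fingers":1}]'
python3 -c "
from h import *; from station import manip
s=manip.sense(); show(s)"
```

```text
t: 3.87
tcp_pos: [0.4167, -0.2289, 0.0753]
tool_rot: [0.818, 0.463, 0.297, -0.168]
force: [-6.2, -7.0, 5.8]
finger_gap: 1.002
gripper_force: 4.5
t 3.87 tcp [ 0.4167 -0.2289  0.0753] bay [-0.2339  0.001 ] yaw 58.99 tilt 39.91 z [ 0.331  0.55  -0.767] F [-6.2 -7.   5.8] q [-1.03  0.87  1.92  0.8   0.91 -1.17] gap 1.0
```

```bash
python3 -m crank '[{"dp":[0.006,0.0007,0.005],"delta_rot":[-0.0009,0,0.0011],"fingers":1},{"dp":[0.006,0.0007,0.005],"delta_rot":[-0.0009,0,0.0011],"fingers":1},{"dp":[0.006,0.0006,0.005],"delta_rot":[-0.0009,0,0.0011],"fingers":1},{"dp":[0.006,0.0006,0.005],"delta_rot":[-0.0009,0,0.0011],"fingers":1},{"dp":[0.006,0.0005,0.005],"delta_rot":[-0.0009,0,0.0011],"fingers":1},{"dp":[0.006,0.0005,0.005],"delta_rot":[-0.0009,0,0.0011],"fingers":1},{"dp":[0.006,0.0004,0.005],"delta_rot":[-0.0009,0,0.0011],"fingers":1},{"dp":[0.006,0.0003,0.005],"delta_rot":[-0.0009,0,0.0011],"fingers":1},{"dp":[0.006,0.0002,0.005],"delta_rot":[-0.0009,0,0.0011],"fingers":1},{"dp":[0,0,0],"delta_rot":[0,0,0],"fingers":1}]'
cat > look.py <<'E'
from h import *; from station import manip
s=manip.sense(); show(s)
c=manip.camera_model("top"); p,d=manip.snapshot("top"); P=cloud(c,d)
hsv=cv2.cvtColor(p,cv2.COLOR_RGB2HSV)
B=tobay(P)
m=(hsv[...,0]>105)&(hsv[...,0]<130)&(hsv[...,1]>120)&(d>0)&(P[...,2]>.03)&(P[...,2]<.085)&(abs(B[...,1])<.16)&(abs(B[...,0]+.08)<.16)
q=B[m].astype(np.float32); print("carrier in bay",len(q),cv2.minAreaRect(q))
for (x,y) in ((0,0),): pass
caps=(hsv[...,0]>105)&(hsv[...,0]<130)&(hsv[...,1]>120)&(P[...,2]>.15)
n,l,st,ce=cv2.connectedComponentsWithStats(caps.astype(np.uint8))
for i in range(1,n):
    if st[i,4]>15: 
        b=tobay(np.median(P[l==i],0)); 
        if abs(b).max()<.25: print("cap",st[i,4],b.round(4))
red=((hsv[...,0]<8)|(hsv[...,0]>172))&(hsv[...,1]>130)&(P[...,2]<.06)&(P[...,2]>.02)&(np.hypot(B[...,0]+.068,B[...,1]+.1265)<.29)
if red.sum()>5: 
    b=tobay(np.median(P[red],0)); print("red",red.sum(),b, "q",np.arctan2(-(b[0]+.068),b[1]+.1265))
import sys
if len(sys.argv)>1:
    u,v,w,h=map(int,sys.argv[2:6]); cv2.imwrite(sys.argv[1],cv2.resize(p[v:v+h,u:u+w,::-1],None,fx=4,fy=4,interpolation=cv2.INTER_CUBIC))
E
python3 look.py pics/b.png 230 165 190 120
```

```text
t: 4.7
tcp_pos: [0.4374, -0.201, 0.0754]
tool_rot: [0.836, 0.43, 0.303, -0.156]
force: [-2.1, -2.2, 0.0]
finger_gap: 1.001
gripper_force: 1.5
t 4.7 tcp [ 0.4374 -0.201   0.0754] bay [-0.1992  0.0007] yaw 54.4 tilt 39.84 z [ 0.373  0.521 -0.768] F [-2.1 -2.2  0. ] q [-0.97  0.87  1.96  0.93  0.85 -1.17] gap 1.0
carrier in bay 104 ((-0.07283244282007217, 0.00252552330493927), (0.19937491416931152, 0.07230714708566666), 74.10922241210938)
cap 105 [-0.1211 -0.032 ]
cap 70 [-0.0877  0.0516]
```

View pics/b.png

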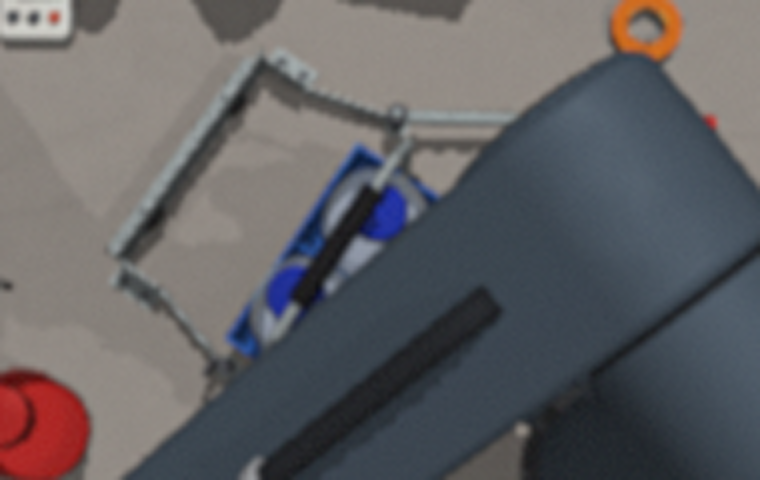

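The arm hides the near side. The carrier's front corners are visible at crop (232,338) and (362,147), so I'll measure from those.

```bash
cat > corners.py <<'E'
import sys
from h import *; from station import manip
c=manip.camera_model("top"); a=list(map(float,sys.argv[1:7]))
k=lambda x,y:(a[0]+x/4-.4,a[1]+y/4-.4)
b=tobay(plane(c,[k(a[2],a[3]),k(a[4],a[5])],.065)); 
v=b[0]-b[1]; L=np.linalg.norm(v); yaw=np.arctan2(v[1],v[0])-np.pi/2
print(b.round(4),"len",L.round(4),"yaw",np.degrees(yaw).round(2),"centre",(b.mean(0)-.049*np.array([np.cos(yaw),np.sin(yaw)])).round(4))
E
python3 corners.py 230 165 232 338 362 147
```

```text
[[-0.0629  0.102 ]
 [-0.0614 -0.086 ]] len 0.188 yaw 0.47 centre [-0.1112  0.0076]
```

```bash
python3 - <<'E'
from h import *; from station import manip
c=manip.camera_model("top"); k=lambda x,y:(230+x/4-.4,165+y/4-.4)
print("plate",tobay(plane(c,[k(258,57),k(113,250)],.052)).round(4))
print("wall outer ends R,L",tobay(plane(c,[k(313,74),k(300,86),k(157,302),k(142,305)],.04)).round(4))
print("posts",tobay(plane(c,[k(398,112),k(217,366)],.046)).round(4))
E
```

```text
plate [[ 0.0568 -0.1033]
 [ 0.0613  0.0979]]
wall outer ends R,L [[ 0.0121 -0.1194]
 [ 0.0153 -0.1046]
 [ 0.0086  0.1123]
 [ 0.0174  0.1212]]
posts [[-0.0671 -0.131 ]
 [-0.0634  0.1272]]
```

```bash
python3 -m crank '[{"dp":[0.006,0.0013,0.005],"delta_rot":[-0.0009,0,0.0011],"fingers":1},{"dp":[0.006,0.0014,0.005],"delta_rot":[0,0,0],"fingers":1},{"dp":[0.006,0.0014,0.005],"delta_rot":[0,0,0],"fingers":1},{"dp":[0.006,0.0014,0.005],"delta_rot":[0,0,0],"fingers":1},{"dp":[0.006,0.0014,0.005],"delta_rot":[0,0,0],"fingers":1},{"dp":[0.006,0.0014,0.005],"delta_rot":[0,0,0],"fingers":1},{"dp":[0.006,0.0014,0.005],"delta_rot":[0,0,0],"fingers":1},{"dp":[0.006,0.0014,0.005],"delta_rot":[0,0,0],"fingers":1},{"dp":[0.006,0.0014,0.005],"delta_rot":[0,0,0],"fingers":1},{"dp":[0.006,0.0014,0.005],"delta_rot":[0,0,0],"fingers":1},{"dp":[0.006,0.0014,0.005],"delta_rot":[0,0,0],"fingers":1},{"dp":[0,0,0],"delta_rot":[0,0,0],"fingers":1}]'
python3 look.py pics/c.png 230 165 190 120
```

```text
t: 5.75
tcp_pos: [0.4692, -0.1708, 0.0754]
tool_rot: [0.838, 0.426, 0.304, -0.155]
force: [-1.0, -3.5, -0.3]
finger_gap: 0.999
gripper_force: 1.4
t 5.75 tcp [ 0.4692 -0.1708  0.0754] bay [-0.156  -0.0072] yaw 53.88 tilt 39.87 z [ 0.378  0.518 -0.767] F [-1.  -3.5 -0.3] q [-0.87  0.87  1.95  1.01  0.83 -1.13] gap 1.0
carrier in bay 80 ((-0.024108149111270905, 9.258836507797241e-05), (0.19264082610607147, 0.031019940972328186), 85.60211181640625)
cap 66 [-0.0449  0.0439]
red 34 [-0.28107377 -0.26485122] q 2.1466872809810247
```

View pics/c.png

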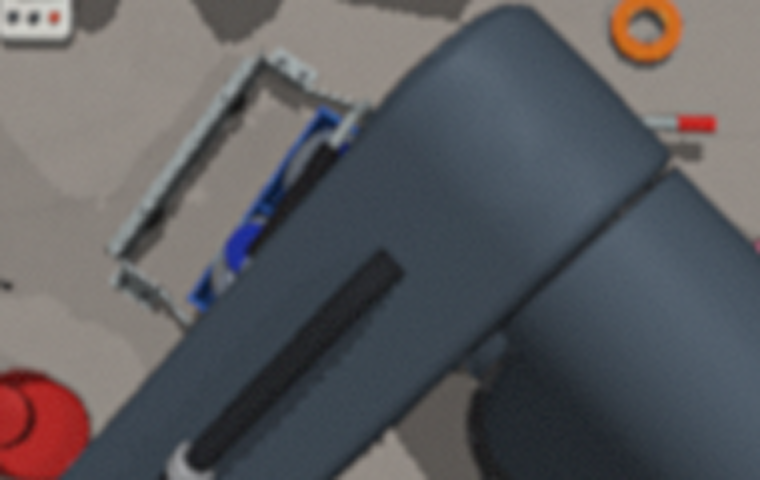

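Front corners are now at crop (192,300) and (324,110).

```bash
python3 corners.py 230 165 192 300 324 110
```

```text
[[-0.0186  0.0951]
 [-0.0177 -0.0943]] len 0.1894 yaw 0.27 centre [-0.0671  0.0002]
```

```bash
python3 -m crank '[{"dp":[0.006,0,0.005],"delta_rot":[0,0,0],"fingers":1},{"dp":[0.006,0,0.005],"delta_rot":[0,0,0],"fingers":1},{"dp":[0.006,0,0.005],"delta_rot":[0,0,0],"fingers":1},{"dp":[0.006,0,0.005],"delta_rot":[0,0,0],"fingers":1},{"dp":[0.006,0,0.005],"delta_rot":[0,0,0],"fingers":1},{"dp":[0.006,0,0.005],"delta_rot":[0,0,0],"fingers":1},{"dp":[0.006,0,0.005],"delta_rot":[0,0,0],"fingers":1},{"dp":[0.006,0,0.005],"delta_rot":[0,0,0],"fingers":1},{"dp":[0.006,0,0.005],"delta_rot":[0,0,0],"fingers":1},{"dp":[0.006,0,0.005],"delta_rot":[0,0,0],"fingers":1},{"dp":[0.006,0,0.005],"delta_rot":[0,0,0],"fingers":1}]'
python3 look.py
```

```text
t: 6.72
tcp_pos: [0.4944, -0.1368, 0.0754]
tool_rot: [0.838, 0.425, 0.304, -0.154]
force: [-4.0, -4.2, 0.6]
finger_gap: 0.998
gripper_force: 3.3
t 6.72 tcp [ 0.4944 -0.1368  0.0754] bay [-0.1137 -0.0076] yaw 53.8 tilt 39.83 z [ 0.378  0.517 -0.768] F [-4.  -4.2  0.6] q [-0.79  0.87  1.94  1.07  0.8  -1.11] gap 1.0
carrier in bay 0 ((0.0, 0.0), (0.0, 0.0), 0.0)
red 34 [-0.28078412 -0.26526278] q 2.148667020274355
```

```bash
python3 -m crank '[{"dp":[0.004,0,0.0033],"delta_rot":[0,0,0],"fingers":1},{"dp":[0.004,0,0.0033],"delta_rot":[0,0,0],"fingers":1},{"dp":[0.004,0,0.0033],"delta_rot":[0,0,0],"fingers":1},{"dp":[0.004,0,0.0033],"delta_rot":[0,0,0],"fingers":1},{"dp":[0.004,0,0.0033],"delta_rot":[0,0,0],"fingers":1},{"dp":[0.003,0,0.0025],"delta_rot":[0,0,0],"fingers":1},{"dp":[0.003,0,0.0025],"delta_rot":[0,0,0],"fingers":1},{"dp":[0.003,0,0.0025],"delta_rot":[0,0,0],"fingers":1},{"dp":[0,0,0],"delta_rot":[0,0,0],"fingers":1}]'
python3 -m crank '[{"dp":[0.002,0,0.0017],"delta_rot":[0,0,0],"fingers":1},{"dp":[0.002,0,0.0017],"delta_rot":[0,0,0],"fingers":1}]'
python3 -c "
from h import *; from station import manip
s=manip.sense(); show(s); print(s['ft_torque'])"
```

```text
t: 7.52
tcp_pos: [0.5055, -0.1211, 0.0755]
tool_rot: [0.838, 0.426, 0.304, -0.155]
force: [-1.9, -2.7, -1.2]
finger_gap: 0.996
gripper_force: 1.9
t: 7.68
tcp_pos: [0.5067, -0.1194, 0.0754]
tool_rot: [0.838, 0.426, 0.304, -0.154]
force: [-10.0, -11.7, 5.1]
finger_gap: 1.001
gripper_force: 7.8
t 7.68 tcp [ 0.5067 -0.1194  0.0754] bay [-0.0924 -0.0072] yaw 53.84 tilt 39.82 z [ 0.378  0.517 -0.768] F [-10.  -11.7   5.1] q [-0.74  0.87  1.94  1.1   0.79 -1.09] gap 1.0
[-1.0881849   1.01177762  0.14373724]
```

```bash
for i in 1 2 3; do python3 -m crank '[{"dp":[0.0016,0,0.0013],"delta_rot":[0,0,0],"fingers":1},{"dp":[0.0016,0,0.0013],"delta_rot":[0,0,0],"fingers":1}]' | egrep 'tcp_pos|^force'; done
python3 look.py
```

```text
tcp_pos: [0.5069, -0.1191, 0.0754]
force: [-19.0, -19.6, 10.0]
tcp_pos: [0.5071, -0.1189, 0.0755]
force: [-27.0, -26.5, 16.1]
tcp_pos: [0.5073, -0.1186, 0.0756]
force: [-34.6, -33.2, 21.9]
t 8.18 tcp [ 0.5073 -0.1186  0.0756] bay [-0.0914 -0.0072] yaw 53.77 tilt 39.22 z [ 0.375  0.509 -0.775] F [-34.6 -33.2  21.9] q [-0.73  0.86  1.94  1.1   0.78 -1.08] gap 1.0
carrier in bay 0 ((0.0, 0.0), (0.0, 0.0), 0.0)
red 34 [-0.28092787 -0.26505288] q 2.147665848289213
```

Firm stop with force rising at zero motion, and the TCP where home predicts it. I'll back off straight, then rise and look.

```bash
python3 -m crank '[{"dp":[-0.005,0,-0.004],"delta_rot":[0,0,0],"fingers":1},{"dp":[-0.01,0,-0.008],"delta_rot":[0,0,0],"fingers":1},{"dp":[-0.03,0,-0.025],"delta_rot":[0,0,0],"fingers":1},{"dp":[-0.05,0,-0.042],"delta_rot":[0,0,0],"fingers":0},{"dp":[-0.05,0,-0.042],"delta_rot":[0,0,0],"fingers":-1},{"dp":[-0.05,0,-0.042],"delta_rot":[0,0,0],"fingers":-1},{"dp":[0,0,-0.07],"delta_rot":[0,0,0],"fingers":-1},{"dp":[0,0,-0.07],"delta_rot":[0,0,0],"fingers":-1},{"dp":[0,0,-0.07],"delta_rot":[0,0,0],"fingers":-1},{"dp":[0,0,-0.07],"delta_rot":[0,0,0],"fingers":-1},{"dp":[0,0,-0.07],"delta_rot":[0,0,0],"fingers":-1},{"dp":[0,0,-0.05],"delta_rot":[0,0,0],"fingers":-1}]'
python3 look.py pics/d.png 230 165 190 120
```

```text
t: 9.23
tcp_pos: [0.3595, -0.3209, 0.2313]
tool_rot: [0.838, 0.426, 0.305, -0.155]
force: [0.7, -0.7, 0.0]
finger_gap: 0.001
gripper_force: 0.0
t 9.23 tcp [ 0.3595 -0.3209  0.2313] bay [-0.342 -0.007] yaw 53.86 tilt 40.01 z [ 0.379  0.519 -0.766] F [ 0.7 -0.7  0. ] q [-1.23  0.58  1.81  0.59  1.25 -0.93] gap 0.0
carrier in bay 280 ((0.004292316734790802, 0.001320771872997284), (0.10570880025625229, 0.19187411665916443), 0.01628097891807556)
cap 116 [-0.0145 -0.0405]
cap 51 [0.0202 0.0429]
cap 52 [-0.0074  0.0451]
red 34 [-0.28108764 -0.26501189] q 2.147187780192878
```

View pics/d.png

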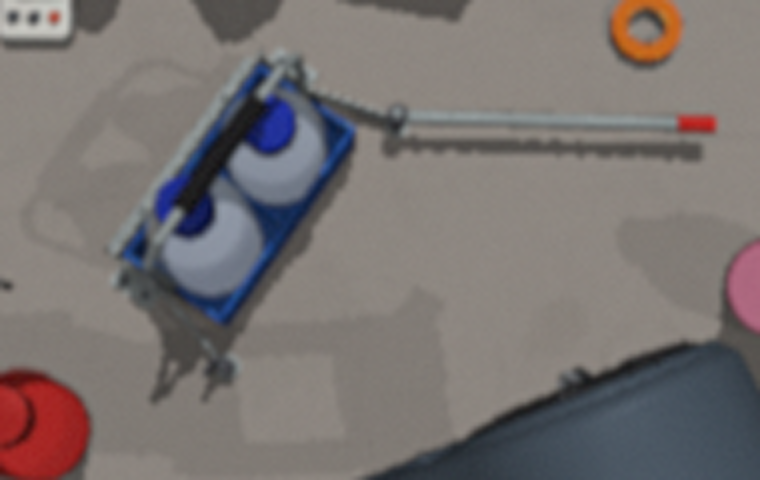

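The carrier is home: its rim measures 0° yaw and about (4, 1) mm, with the far face against the plate. The bar is still at q = 2.147, crop (398,118) to (715,124). Now I'll plan the bar sweep with closed fingers at tilt 30°.

```bash
cat > sweep.py <<'E'
from h import *
H=np.array([-.068,-.1265])
def tcp(q,r,gap=0):
    n=np.array([-np.cos(q),-np.sin(q)]);u=np.array([-np.sin(q),np.cos(q)])
    F=H+r*u+n*(.006+gap+.0127*abs(n[0])+.0145*abs(n[1]))
    return F-np.array([.0295,0])
def dp(a,b): d=b-a; return np.round([d[0]*.866/.5,-d[1]/.5,d[0]*.5/.5],4)
E
python3 -m crank '[{"dp":[0,0,0],"delta_rot":[0,-0.014,0],"fingers":-1},{"dp":[0,0,0],"delta_rot":[0,-0.014,0],"fingers":-1},{"dp":[0,0,0],"delta_rot":[0,0,0],"fingers":-1}]'
python3 - <<'E'
from sweep import *; from station import manip
s=manip.sense(); show(s)
st=tcp(2.147,.16,.025); print("start",st,tow(st,.085), need(tow(st,.25),s), need(tow(st,.085),s))
p=st
for q in np.r_[2.147,1.9:-.01:-.19]:
    n=tcp(q,.16); print(round(q,2),n.round(4),tow(n,.085).round(3),dp(p,n)); p=n
E
```

```text
t: 9.53
tcp_pos: [0.3607, -0.3179, 0.23]
tool_rot: [0.861, 0.439, 0.23, -0.118]
force: [0.4, 0.3, -0.3]
finger_gap: 0.001
gripper_force: 0.0
t 9.53 tcp [ 0.3607 -0.3179  0.23  ] bay [-0.3388 -0.0062] yaw 54.03 tilt 29.89 z [ 0.292  0.404 -0.867] F [ 0.4  0.3 -0.3] q [-1.17  0.53  1.83  0.49  1.12 -0.83] gap 0.0
start [-0.20438104 -0.25566764] [ 0.64145631 -0.35627626  0.085     ] [0.2523 0.4995 0.0982] [0.0878 0.4999 0.3843]
2.15 [-0.218  -0.2347] [ 0.616 -0.355  0.085] [-0.0236 -0.0419 -0.0136]
1.9 [-0.2412 -0.2008] [ 0.575 -0.354  0.085] [-0.0402 -0.0679 -0.0232]
1.71 [-0.2529 -0.1706] [ 0.544 -0.345  0.085] [-0.0202 -0.0603 -0.0117]
1.52 [-0.2584 -0.1395] [ 0.516 -0.331  0.085] [-0.0095 -0.0623 -0.0055]
1.33 [-0.2584 -0.1108] [ 0.493 -0.315  0.085] [-0.     -0.0574 -0.    ]
1.14 [-0.2531 -0.0819] [ 0.472 -0.293  0.085] [ 0.0092 -0.0577  0.0053]
0.95 [-0.2423 -0.0539] [ 0.456 -0.268  0.085] [ 0.0187 -0.056   0.0108]
0.76 [-0.226  -0.0279] [ 0.445 -0.24   0.085] [ 0.0282 -0.0521  0.0163]
0.57 [-0.2045 -0.005 ] [ 0.439 -0.209  0.085] [ 0.0373 -0.0457  0.0215]
0.38 [-0.1784  0.0135] [ 0.439 -0.177  0.085] [ 0.0452 -0.037   0.0261]
0.19 [-0.1485  0.0266] [ 0.446 -0.145  0.085] [ 0.0516 -0.0262  0.0298]
0.0 [-0.1162  0.0335] [ 0.46  -0.115  0.085] [ 0.056  -0.0138  0.0323]
```

```bash
python3 -m crank '[{"dp":[0.0315,0.0625,0.0123],"delta_rot":[0,0,0],"fingers":-1},{"dp":[0.0315,0.0625,0.0123],"delta_rot":[0,0,0],"fingers":-1},{"dp":[0.0315,0.0625,0.0123],"delta_rot":[0,0,0],"fingers":-1},{"dp":[0.0315,0.0625,0.0123],"delta_rot":[0,0,0],"fingers":-1},{"dp":[0.0315,0.0625,0.0123],"delta_rot":[0,0,0],"fingers":-1},{"dp":[0.0315,0.0625,0.0123],"delta_rot":[0,0,0],"fingers":-1},{"dp":[0.0315,0.0625,0.0123],"delta_rot":[0,0,0],"fingers":-1},{"dp":[0.0315,0.0625,0.0123],"delta_rot":[0,0,0],"fingers":-1},{"dp":[0,0,0],"delta_rot":[0,0,0],"fingers":-1},{"dp":[0,0,0],"delta_rot":[0,0,0],"fingers":-1}]'
python3 - <<'E'
from sweep import *; from station import manip
s=manip.sense(); show(s); print(need(tow(tcp(2.147,.16,.025),.085),s))
a,_=manip.snapshot('side'); w,_=manip.snapshot('wrist')
cv2.imwrite('pics/e.png',np.hstack([cv2.resize(a[120:340,190:410,::-1],(400,400)),cv2.copyMakeBorder(cv2.resize(w[:,:,::-1],(400,250)),0,150,0,0,0)]))
E
```

```text
t: 10.37
tcp_pos: [0.6421, -0.3577, 0.247]
tool_rot: [0.86, 0.439, 0.23, -0.12]
force: [0.2, 0.3, -0.2]
finger_gap: 0.002
gripper_force: 0.0
t 10.37 tcp [ 0.6421 -0.3577  0.247 ] bay [-0.2051 -0.257 ] yaw 54.13 tilt 30.01 z [ 0.29   0.407 -0.866] F [ 0.2  0.3 -0.2] q [-0.81  0.76  1.21  0.53  1.32 -0.36] gap 0.0
[-0.1608 -0.0013  0.2814]
```

View pics/e.png

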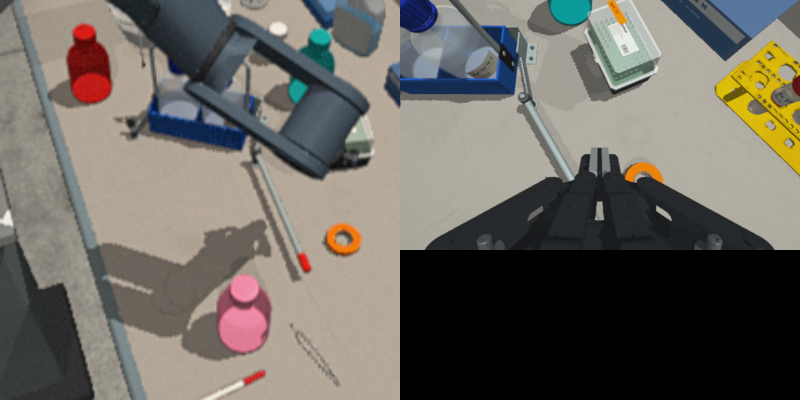

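```bash
python3 -m crank '[{"dp":[-0.027,0,0.047],"delta_rot":[0,0,0],"fingers":-1},{"dp":[-0.027,0,0.047],"delta_rot":[0,0,0],"fingers":-1},{"dp":[-0.027,0,0.047],"delta_rot":[0,0,0],"fingers":-1},{"dp":[-0.027,0,0.047],"delta_rot":[0,0,0],"fingers":-1},{"dp":[-0.027,0,0.047],"delta_rot":[0,0,0],"fingers":-1},{"dp":[-0.026,0,0.046],"delta_rot":[0,0,0],"fingers":-1},{"dp":[0,0,0],"delta_rot":[0,0,0],"fingers":-1}]'
python3 - <<'E'
from sweep import *; from station import manip
s=manip.sense(); show(s); 
for q in (2.147,1.9): print(need(tow(tcp(q,.16),.085),s))
E
```

```text
t: 11.05
tcp_pos: [0.6365, -0.3565, 0.0806]
tool_rot: [0.862, 0.436, 0.227, -0.123]
force: [-0.6, 0.8, -0.9]
finger_gap: 0.001
gripper_force: 0.0
t 11.05 tcp [ 0.6365 -0.3565  0.0806] bay [-0.2075 -0.2518] yaw 53.86 tilt 30.0 z [ 0.285  0.411 -0.866] F [-0.6  0.8 -0.9] q [-0.82  0.97  1.28  0.58  1.1  -0.51] gap 0.0
[-0.014  -0.0343 -0.0178]
[-0.0548 -0.1021 -0.0401]
```

```bash
python3 -m crank '[{"dp":[-0.0055,-0.0102,-0.004],"delta_rot":[0,0,0],"fingers":-1},{"dp":[-0.0055,-0.0102,-0.004],"delta_rot":[0,0,0],"fingers":-1},{"dp":[-0.0055,-0.0102,-0.004],"delta_rot":[0,0,0],"fingers":-1},{"dp":[-0.0055,-0.0102,-0.004],"delta_rot":[0,0,0],"fingers":-1},{"dp":[-0.0055,-0.0102,-0.004],"delta_rot":[0,0,0],"fingers":-1},{"dp":[-0.0055,-0.0102,-0.004],"delta_rot":[0,0,0],"fingers":-1},{"dp":[-0.0055,-0.0102,-0.004],"delta_rot":[0,0,0],"fingers":-1},{"dp":[-0.0055,-0.0102,-0.004],"delta_rot":[0,0,0],"fingers":-1},{"dp":[-0.0055,-0.0102,-0.004],"delta_rot":[0,0,0],"fingers":-1},{"dp":[-0.0055,-0.0102,-0.004],"delta_rot":[0,0,0],"fingers":-1},{"dp":[0,0,0],"delta_rot":[0,0,0],"fingers":-1}]'
python3 look.py; python3 - <<'E'
from sweep import *; from station import manip
s=manip.sense()
for q in (1.9,1.52,1.14): print(need(tow(tcp(q,.16),.085),s))
E
```

```text
t: 11.97
tcp_pos: [0.5784, -0.3561, 0.0905]
tool_rot: [0.862, 0.437, 0.229, -0.118]
force: [-0.0, -1.1, 0.6]
finger_gap: -0.001
gripper_force: 0.0
t 11.97 tcp [ 0.5784 -0.3561  0.0905] bay [-0.2414 -0.2046] yaw 53.86 tilt 29.88 z [ 0.292  0.404 -0.867] F [-0.  -1.1  0.6] q [-0.88  0.91  1.42  0.59  1.05 -0.61] gap -0.0
carrier in bay 240 ((0.004468221217393875, 0.0013932734727859497), (0.19182375073432922, 0.10608342289924622), 89.97574615478516)
cap 116 [-0.0146 -0.0404]
cap 51 [0.0197 0.0437]
cap 52 [-0.0073  0.0447]
[-0.0057 -0.009   0.0095]
[-0.0356 -0.1315 -0.0074]
[-0.0267 -0.2466 -0.002 ]
```

```bash
python3 -m crank '[{"dp":[-0.0043,-0.0115,0],"delta_rot":[0,0,0],"fingers":-1},{"dp":[-0.0043,-0.0115,0],"delta_rot":[0,0,0],"fingers":-1},{"dp":[-0.0043,-0.0115,0],"delta_rot":[0,0,0],"fingers":-1},{"dp":[-0.0043,-0.0115,0],"delta_rot":[0,0,0],"fingers":-1},{"dp":[-0.0043,-0.0115,0],"delta_rot":[0,0,0],"fingers":-1},{"dp":[-0.0043,-0.0115,0],"delta_rot":[0,0,0],"fingers":-1},{"dp":[-0.0017,-0.0105,-0.001],"delta_rot":[0,0,0],"fingers":-1},{"dp":[-0.0017,-0.0105,-0.001],"delta_rot":[0,0,0],"fingers":-1},{"dp":[-0.0017,-0.0105,-0.001],"delta_rot":[0,0,0],"fingers":-1},{"dp":[-0.0017,-0.0105,-0.001],"delta_rot":[0,0,0],"fingers":-1},{"dp":[-0.0017,-0.0105,-0.001],"delta_rot":[0,0,0],"fingers":-1},{"dp":[-0.0017,-0.0105,-0.001],"delta_rot":[0,0,0],"fingers":-1}]'
python3 look.py|grep -v cap; python3 - <<'E'
from sweep import *; from station import manip
s=manip.sense()
for q in (1.52,1.33,1.14,.95): print(need(tow(tcp(q,.16),.085),s))
a,_=manip.snapshot('side'); cv2.imwrite('pics/f.png',cv2.resize(a[120:340,190:410,::-1],(500,500)))
E
```

```text
t: 13.02
tcp_pos: [0.516, -0.331, 0.0845]
tool_rot: [0.861, 0.438, 0.23, -0.117]
force: [0.5, 0.1, -0.7]
finger_gap: -0.003
gripper_force: 0.2
t 13.02 tcp [ 0.516  -0.331   0.0845] bay [-0.2579 -0.1394] yaw 53.88 tilt 29.87 z [ 0.293  0.403 -0.867] F [ 0.5  0.1 -0.7] q [-0.93  0.87  1.59  0.62  0.95 -0.74] gap -0.0
carrier in bay 272 ((0.0036201998591423035, 0.000833168625831604), (0.105316162109375, 0.19258776307106018), 0.259934663772583)
[-0.0002  0.0026 -0.0017]
[-0.0004 -0.0547 -0.0016]
[ 0.0087 -0.1125  0.0038]
[ 0.0274 -0.1685  0.0148]
```

View pics/f.png

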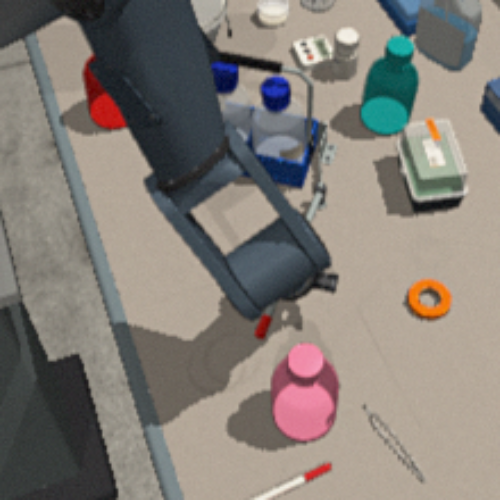

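The bar is following: its red end is now at (263,327) in the crop, with the finger behind it. I'll continue.

```bash
python3 -m crank '[{"dp":[0,-0.0095,0],"delta_rot":[0,0,0],"fingers":-1},{"dp":[0,-0.0095,0],"delta_rot":[0,0,0],"fingers":-1},{"dp":[0,-0.0095,0],"delta_rot":[0,0,0],"fingers":-1},{"dp":[0,-0.0095,0],"delta_rot":[0,0,0],"fingers":-1},{"dp":[0,-0.0095,0],"delta_rot":[0,0,0],"fingers":-1},{"dp":[0,-0.0095,0],"delta_rot":[0,0,0],"fingers":-1},{"dp":[0.0016,-0.0095,0.0009],"delta_rot":[0,0,0],"fingers":-1},{"dp":[0.0016,-0.0095,0.0009],"delta_rot":[0,0,0],"fingers":-1},{"dp":[0.0016,-0.0095,0.0009],"delta_rot":[0,0,0],"fingers":-1},{"dp":[0.0016,-0.0095,0.0009],"delta_rot":[0,0,0],"fingers":-1},{"dp":[0.0016,-0.0095,0.0009],"delta_rot":[0,0,0],"fingers":-1},{"dp":[0.0016,-0.0095,0.0009],"delta_rot":[0,0,0],"fingers":-1}]'
python3 -m crank '[{"dp":[0.0031,-0.0093,0.0018],"delta_rot":[0,0,0],"fingers":-1},{"dp":[0.0031,-0.0093,0.0018],"delta_rot":[0,0,0],"fingers":-1},{"dp":[0.0031,-0.0093,0.0018],"delta_rot":[0,0,0],"fingers":-1},{"dp":[0.0031,-0.0093,0.0018],"delta_rot":[0,0,0],"fingers":-1},{"dp":[0.0031,-0.0093,0.0018],"delta_rot":[0,0,0],"fingers":-1},{"dp":[0.0031,-0.0093,0.0018],"delta_rot":[0,0,0],"fingers":-1},{"dp":[0.0047,-0.0087,0.0027],"delta_rot":[0,0,0],"fingers":-1},{"dp":[0.0047,-0.0087,0.0027],"delta_rot":[0,0,0],"fingers":-1},{"dp":[0.0047,-0.0087,0.0027],"delta_rot":[0,0,0],"fingers":-1},{"dp":[0.0047,-0.0087,0.0027],"delta_rot":[0,0,0],"fingers":-1},{"dp":[0.0047,-0.0087,0.0027],"delta_rot":[0,0,0],"fingers":-1},{"dp":[0.0047,-0.0087,0.0027],"delta_rot":[0,0,0],"fingers":-1}]'
python3 look.py|grep -v cap; python3 - <<'E'
from sweep import *; from station import manip
s=manip.sense()
for q in (.76,.57,.38,.19,0): print(need(tow(tcp(q,.16),.085),s))
E
```

```text
t: 14.12
tcp_pos: [0.4733, -0.2928, 0.0845]
tool_rot: [0.861, 0.438, 0.23, -0.117]
force: [0.6, 0.0, -0.5]
finger_gap: -0.004
gripper_force: 0.2
t: 15.12
tcp_pos: [0.4458, -0.239, 0.0845]
tool_rot: [0.861, 0.438, 0.23, -0.117]
force: [0.3, -0.2, 0.6]
finger_gap: 0.003
gripper_force: 0.2
t 15.12 tcp [ 0.4458 -0.239   0.0845] bay [-0.2249 -0.0285] yaw 53.89 tilt 29.87 z [ 0.293  0.403 -0.867] F [ 0.3 -0.2  0.6] q [-0.94  0.81  1.89  0.75  0.77 -0.94] gap 0.0
carrier in bay 278 ((0.003778018057346344, -0.00287444144487381), (0.10550598055124283, 0.2001463770866394), 0.16067494451999664)
[-0.0026  0.0016 -0.0026]
[ 0.0346 -0.0441  0.0191]
[ 0.0798 -0.0811  0.0452]
[ 0.1315 -0.1073  0.0751]
[ 0.1875 -0.121   0.1074]
```

```bash
python3 -m crank '[{"dp":[0.0058,-0.0073,0.0033],"delta_rot":[0,0,0],"fingers":-1},{"dp":[0.0058,-0.0073,0.0033],"delta_rot":[0,0,0],"fingers":-1},{"dp":[0.0058,-0.0073,0.0033],"delta_rot":[0,0,0],"fingers":-1},{"dp":[0.0058,-0.0073,0.0033],"delta_rot":[0,0,0],"fingers":-1},{"dp":[0.0058,-0.0073,0.0033],"delta_rot":[0,0,0],"fingers":-1},{"dp":[0.0058,-0.0073,0.0033],"delta_rot":[0,0,0],"fingers":-1},{"dp":[0.0075,-0.0062,0.0044],"delta_rot":[0,0,0],"fingers":-1},{"dp":[0.0075,-0.0062,0.0044],"delta_rot":[0,0,0],"fingers":-1},{"dp":[0.0075,-0.0062,0.0044],"delta_rot":[0,0,0],"fingers":-1},{"dp":[0.0075,-0.0062,0.0044],"delta_rot":[0,0,0],"fingers":-1},{"dp":[0.0075,-0.0062,0.0044],"delta_rot":[0,0,0],"fingers":-1},{"dp":[0.0075,-0.0062,0.0044],"delta_rot":[0,0,0],"fingers":-1}]'
python3 -m crank '[{"dp":[0.0065,-0.0033,0.0037],"delta_rot":[0,0,0],"fingers":-1},{"dp":[0.0065,-0.0033,0.0037],"delta_rot":[0,0,0],"fingers":-1},{"dp":[0.0065,-0.0033,0.0037],"delta_rot":[0,0,0],"fingers":-1},{"dp":[0.0065,-0.0033,0.0037],"delta_rot":[0,0,0],"fingers":-1},{"dp":[0.0065,-0.0033,0.0037],"delta_rot":[0,0,0],"fingers":-1},{"dp":[0.0065,-0.0033,0.0037],"delta_rot":[0,0,0],"fingers":-1},{"dp":[0.0065,-0.0033,0.0037],"delta_rot":[0,0,0],"fingers":-1},{"dp":[0.0065,-0.0033,0.0037],"delta_rot":[0,0,0],"fingers":-1}]'
python3 look.py|grep -v cap; python3 - <<'E'
from sweep import *; from station import manip
s=manip.sense()
for q in (.19,0): print(need(tow(tcp(q,.16),.085),s))
E
```

```text
t: 16.17
tcp_pos: [0.4404, -0.1779, 0.0844]
tool_rot: [0.861, 0.438, 0.23, -0.117]
force: [1.1, -0.8, -0.6]
finger_gap: 0.002
gripper_force: 0.2
t: 16.83
tcp_pos: [0.4475, -0.1461, 0.0845]
tool_rot: [0.861, 0.438, 0.23, -0.117]
force: [0.9, -0.8, 0.4]
finger_gap: 0.001
gripper_force: 0.2
t 16.83 tcp [ 0.4475 -0.1461  0.0845] bay [-0.1489  0.0249] yaw 53.88 tilt 29.88 z [ 0.293  0.403 -0.867] F [ 0.9 -0.8  0.4] q [-0.8   0.79  2.03  0.94  0.65 -1.03] gap 0.0
carrier in bay 77 ((0.04984687641263008, 0.001958221197128296), (0.016435807570815086, 0.19093552231788635), 1.6738431453704834)
[-0.0002 -0.0018 -0.001 ]
[ 0.0558 -0.0156  0.0313]
```

Last stretch, in short chunks with the force reported.

```bash
python3 -m crank '[{"dp":[0.006,-0.0016,0.0035],"delta_rot":[0,0,0],"fingers":-1},{"dp":[0.006,-0.0016,0.0035],"delta_rot":[0,0,0],"fingers":-1},{"dp":[0.006,-0.0016,0.0035],"delta_rot":[0,0,0],"fingers":-1},{"dp":[0.006,-0.0016,0.0035],"delta_rot":[0,0,0],"fingers":-1},{"dp":[0.006,-0.0016,0.0035],"delta_rot":[0,0,0],"fingers":-1},{"dp":[0.006,-0.0016,0.0035],"delta_rot":[0,0,0],"fingers":-1},{"dp":[0.005,-0.0016,0.003],"delta_rot":[0,0,0],"fingers":-1}]'|egrep 'tcp_pos|^force'
for i in 1 2 3 4; do python3 -m crank '[{"dp":[0.003,0,0.0017],"delta_rot":[0,0,0],"fingers":-1},{"dp":[0.0025,0,0.0014],"delta_rot":[0,0,0],"fingers":-1}]'|egrep 'tcp_pos|^force'; done
python3 -c "
from h import *; from station import manip
show(manip.sense())"
```

```text
tcp_pos: [0.457, -0.1237, 0.0843]
force: [-0.6, -0.3, -0.6]
tcp_pos: [0.4587, -0.121, 0.0844]
force: [0.1, -0.2, 1.4]
tcp_pos: [0.4605, -0.1186, 0.0844]
force: [-0.5, -1.0, 0.4]
tcp_pos: [0.4624, -0.1162, 0.0844]
force: [-0.1, 0.0, -0.1]
tcp_pos: [0.4638, -0.115, 0.084]
force: [-8.6, -7.4, 1.4]
t 18.13 tcp [ 0.4638 -0.115   0.084 ] bay [-0.1141  0.03  ] yaw 53.88 tilt 29.61 z [ 0.292  0.399 -0.869] F [-8.6 -7.4  1.4] q [-0.72  0.79  2.03  1.    0.62 -1.01] gap -0.0
```

```bash
python3 -m crank '[{"dp":[0.002,0,0.0011],"delta_rot":[0,0,0],"fingers":-1},{"dp":[0.002,0,0.0011],"delta_rot":[0,0,0],"fingers":-1}]'|egrep 'tcp_pos|^force'
python3 -m crank '[{"dp":[-0.006,0,-0.0035],"delta_rot":[0,0,0],"fingers":-1},{"dp":[-0.012,0,-0.007],"delta_rot":[0,0,0],"fingers":-1},{"dp":[-0.035,0,-0.02],"delta_rot":[0,0,0],"fingers":-1},{"dp":[-0.05,0,-0.03],"delta_rot":[0,0,0],"fingers":-1},{"dp":[-0.05,0,-0.03],"delta_rot":[0,0,0],"fingers":-1},{"dp":[-0.05,0,-0.03],"delta_rot":[0,0,0],"fingers":-1},{"dp":[-0.05,0,-0.03],"delta_rot":[0,0,0],"fingers":-1},{"dp":[0,0,-0.07],"delta_rot":[0,0,0],"fingers":-1},{"dp":[0,0,-0.07],"delta_rot":[0,0,0],"fingers":-1},{"dp":[0,0,-0.07],"delta_rot":[0,0,0],"fingers":-1},{"dp":[0,0,-0.07],"delta_rot":[0,0,0],"fingers":-1},{"dp":[0,0,0],"delta_rot":[0,0,0],"fingers":-1}]'
python3 look.py pics/g.png 230 165 190 120
```

```text
tcp_pos: [0.4645, -0.1145, 0.0836]
force: [-13.1, -13.6, 2.3]
t: 19.3
tcp_pos: [0.3378, -0.2918, 0.2121]
tool_rot: [0.862, 0.438, 0.229, -0.112]
force: [0.9, -0.8, -0.1]
finger_gap: 0.0
gripper_force: 0.0
t 19.3 tcp [ 0.3378 -0.2918  0.2121] bay [-0.3312  0.0277] yaw 53.7 tilt 29.57 z [ 0.298  0.393 -0.87 ] F [ 0.9 -0.8 -0.1] q [-1.19  0.53  1.93  0.52  1.03 -0.91] gap 0.0
carrier in bay 275 ((0.0041188523173332214, 0.0011735260486602783), (0.1924935281276703, 0.1054849699139595), 89.81474304199219)
cap 119 [-0.0143 -0.0407]
cap 50 [0.02   0.0437]
cap 54 [-0.0076  0.0441]
red 42 [-0.06699621  0.12384935] q -0.004009515537556575
```

View pics/g.png

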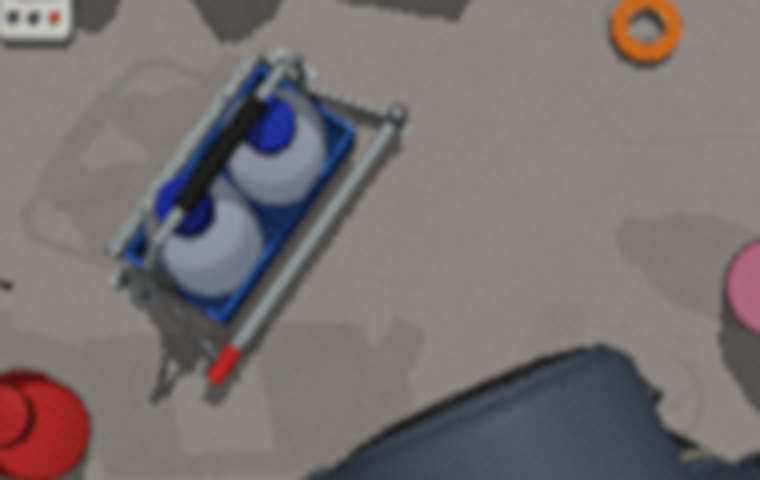

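The bar is shut: it runs from (398,118) to its red end at (224,366) on the left post, q ≈ 0. The carrier is home, the bystanders in view look unmoved and the arm is clear.

```bash
python3 -c "
from station import manip
print(manip.sign_off())"
```

```text
the job is handed in; nothing more can be done
None
```

The carrier is parked fully home against the stops, the restraint bar is shut across it (measured angle about 0), and the arm is clear; the job was handed in at about 19 s.

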